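# Load the chamber tray into the dish warmer

## Task

Take the tray that carries the round dark steel imaging chamber by its upright black handle and slide it, level and chamber end first, into the open bay of the white dish warmer until it is fully home against the back of the bay. The chamber must stay seated in its pocket on the tray throughout; let go of the tray when it rests in the bay, and leave the empty tray where it is.

Things in the scene. Friction and masses are not known exactly. Their poses are not given: they have to be found in the camera images.
- tray_grip (a point): Grip point of the loaded tray: loose aluminium tray 150 (x) x 100 (y), rim 12 high, about 160 g. Its upright black handle, 12 thick (x) and 40 wide (y), rises 75 above the underside near the rear end. This point is mid-handle, 55 above the underside, 20 from the rear end. z up; x runs to the front (chamber) end, 130 ahead, which enters first. Starts flat on the table. All in mm.
- chamber_mid (a point): Centre of the chamber on the loaded tray: loose flat round dark steel chamber with a glass window, 60 mm across, 16 high, 60 g, z up. It lies in a 66 mm square pocket with ribs 7 mm high; seated, its centre is 93 mm ahead (x) of the grip point and 42 mm below it. A second such chamber, alone on the table, is not used.
- bay_mouth (a point): Mouth centre, at bay floor level (12 mm above the table), of the fixed white warmer (160 wide, 160 deep, 78 high). x points into the bay, z up. Bay: 124 wide, roof 43 above floor, back wall at x=70. An apron level with the floor reaches out to x=-85 between guides 10 high, 124 apart. With the tray home, the handle stands outside: grip point at x=-60, 55 above the floor. All in mm.
- spare_mid (a point): Middle of the empty tray, 8 mm above the table: a loose tray of the same form and handle but with no chamber, lying beside the loaded one (either may be nearer the robot). x points to its front end; its handle stands 55 mm behind this point. Leave it alone.

How it is judged:
By the outcome, as a careful person would: the job done as asked, in the order asked, and still so for the second after the job is handed in, with the robot touching nothing.
It also fails if it takes over 48 s, if anything falls off the work surface, if the arm or the gripper's body presses on something with over 40 N, if the wrist force passes 120 N, or if a joint passes its speed limit or range.

## Robot

A 6-joint arm with a two-finger parallel gripper is mounted at the origin on the work surface. World frame = base frame: x ahead of the robot, y to its left, z up, the work surface at z = 0. Lengths are in m, angles in rad, forces in N, time in s.
With the tool pointing down it reaches from about 0.4 to 0.825 m from the base axis. Payload 7 kg.
Tool frame: the origin (TCP) lies on the centre line of the jaws, within the pads' length; the fingertips stand robot.tip_reach ahead of it and the grasp point (between the pads) lies 11 mm behind it (robot.tip_reach is the distance from the TCP to the fingertips, in m); z points along the fingers, y is the line along which they close (so a half turn about z gives the same grasp; the last joint's range is limited). The gripper opens to 88 mm and grips with 3 to 60 N. Pads are 19 mm wide; open, the fingers measure 130 mm over their backs; the gripper's body (78 mm by 193 mm) begins 47 mm behind the grasp point.
Start: joints at [1.594, 0.359, 0.012, 0, -1.224, -0.288], TCP at [0.177, 0.651, 0.235] pointing down, gripper open.
Joint ranges: [-3.07, 3.07], [-1.43, 2.12], [-1.02, 1.25], [-3.03, 1.67], [-3.05, -0], [-3.03, 3.03]. Speed limits (rad/s): [2.39, 2.39, 3.01, 3.14, 3.14, 3.14].

## Interface

Orientations are given as a unit quaternion [w, x, y, z].
In Python, from rig import telemetry, optics, job, spotter, robot gives the robot as it stands.
- The arm moves only by the shell command python3 -m handwheel 'ROWS' [FORCE]. ROWS is JSON, a list of rows, each an object with "offset": the shift along the world's x, y, z in cm, a list of three; "rotation": the turn, a rotation vector about the world's x, y, z in rad, a list of three; "jaw": the opening in per cent of the stroke, from 0 (shut) to 100 (fully open). A call has 1 to 20 rows; each row shifts and turns the commanded pose from where the row before left it; what a row does not reach is not made up. A row lasts 1/8 s, in which the tool goes at most 62.5 mm and 10.7 degrees, less where a joint would pass 70% of its speed; a pose out of reach is approached as far as the arm can. A call with a gripper value outside its range is refused whole. The fingers move at their own pace and stop on an object; FORCE is the grip in N (left out, the last holds). Time passes only in rows, so rows that do not move let the fingers close. It gives the time, the measured TCP pose, the force, the opening and the grip force at its end, in the units of the state.
- telemetry.get_obs(): the state, without advancing time (a new reading comes with each control period).
- optics.capture(name): name is "scene" or "top"; returns (picture, depth): 384x512x3 uint8, red, green, blue; 384x512 float32, m along the optical axis (not along the pixel's ray), 0 where there is no reading.
- optics.camera_info(name): a dict with "fx", "fy", "cx", "cy" (pixels), "eye" and "attitude" of the camera in the world. Camera axes: x right, y up, looking along -z (the intrinsics and any distortion apply to the point x, -y, -z); pixel columns grow to the right and rows downward; lengths in m; the calibration is good to about 2 mm. A picture is of the moment at which its call begins. camera_info takes no time and is no camera call.
- job.finish_job(): hands the job in; it is judged then, once.
Trained networks look in the newest picture that a camera, given by its name, has taken for a name from the list of things; names that differ only in an ending like _2 or _b are one class to them, and where a whole thing is asked for, a point or a joint stands for the part that bears it (a point fixed in the world has none). Each returns a list of dicts, best first, with "p" (0 to 1); they miss things now and then, are a little off and sometimes report something else, mostly with a low value. They report only what shows in the picture. A call takes as long as a camera call.
- spotter.boxes_of(camera, name): "location" ([column, row] in pixels, amid what is visible of it).
The state is a dict: "clock": time; "qpos": joint angles; "joint_vel": joint speeds; "tau": joint torques, N m; "position": TCP position; "eef_rot": TCP orientation; "contact_force": force on the tool from outside, world axes, zero at the start; "moment": the same for the moment, N m; "grip_width": finger opening in m; "gripper_force": force on a finger pad.
Only numpy, scipy, OpenCV 4.12 (cv2) and the standard library are available. Lean on these libraries where they do the work, as an engineer would, in place of code of your own. Each camera call takes 0.05 s, during which the arm holds its last target. There are 200 camera calls.

## Working session

There is one attempt and no reset: what is moved stays moved. The work goes in short steps, Python scripts to look and compute and a shell command to move; the robot and the scene stay as the last step left them, time stands still between calls to the robot, and variables do not carry over. Pictures are saved under pics/ and viewed, at most 10 in all, crops included, and the job is handed in when it is done.

```bash
mkdir -p pics; cat > h.py <<'E'
import numpy as np, cv2
from scipy.spatial.transform import Rotation as R
from rig import telemetry, optics, job, spotter, robot
def cam(n):
    pic,d=optics.capture(n); return pic,d,optics.camera_info(n)
def rot(i):
    a=np.array(i["attitude"],float)
    return R.from_quat(np.r_[a[1:],a[0]]).as_matrix() if a.size==4 else a.reshape(3,3)
def cloud(d,i):
    v,u=np.mgrid[:d.shape[0],:d.shape[1]]
    p=np.stack([(u-i["cx"])/i["fx"]*d,-(v-i["cy"])/i["fy"]*d,-d],-1)
    return p@rot(i).T+np.array(i["eye"])
def save(n,pic): cv2.imwrite("pics/"+n,pic[...,::-1])
E
python3 - <<'E'
from h import *
for n in("top","scene"):
    pic,d,i=cam(n); save(n+"0.png",pic); P=cloud(d,i); print(n,i)
    np.savez(n+"0.npz",P=P,pic=pic,d=d)
    for t in("tray_grip","chamber_mid","bay_mouth","spare_mid"):
        for b in spotter.boxes_of(n,t)[:3]:
            c,r=map(int,np.round(b["location"])); print(t,b["p"],c,r,P[r,c].round(3))
print(robot.tip_reach, telemetry.get_obs())
E
```

```text
top {'fx': 465.3909529737461, 'fy': 465.3909529737461, 'cx': 252.58055099325654, 'cy': 194.09453213666478, 'eye': array([0.44010655, 0.07615888, 0.95867677]), 'attitude': array([ 0.71301819,  0.01921447, -0.04695829, -0.69930736])}
tray_grip 0.64 159 234 [0.445 0.228 0.004]
chamber_mid 0.85 153 261 [0.391 0.235 0.02 ]
bay_mouth 0.97 325 187 [ 0.54  -0.096  0.078]
spare_mid 0.91 164 150 [0.617 0.223 0.01 ]
scene {'fx': 453.884952314625, 'fy': 453.884952314625, 'cx': 258.1606424970006, 'cy': 186.68647785270926, 'eye': array([0.97879238, 0.26943811, 0.64254662]), 'attitude': array([0.50589359, 0.17811535, 0.28581155, 0.79414001])}
tray_grip 0.77 365 199 [0.493 0.231 0.053]
chamber_mid 0.82 378 175 [0.403 0.234 0.021]
bay_mouth 0.58 172 167 [ 0.582 -0.08   0.077]
spare_mid 0.88 332 278 [0.625 0.226 0.005]
0.008 {'clock': 0.5, 'qpos': array([ 1.59408379e+00,  3.58623596e-01,  1.18636362e-02, -2.49991326e-05,
       -1.22410347e+00, -2.88091423e-01]), 'joint_vel': array([-0.00036963, -0.00114691,  0.00081582, -0.00146647,  0.00014718,
        0.00044997]), 'tau': array([ 9.06481491e-04, -5.81799281e+01,  2.93067420e+01,  6.99696153e+00,
        1.19487767e-02, -4.35466029e-05]), 'position': array([0.17667059, 0.65142298, 0.23452561]), 'eef_rot': array([ 3.49710411e-05,  9.91247094e-01, -1.32019689e-01, -6.41060362e-06]), 'contact_force': array([-0.14228908, -0.23122536, -0.19999684]), 'moment': array([ 0.00438668, -0.02493376, -0.02133245]), 'gripper_force': 0.0, 'grip_width': 0.08779952866214816}
```

View pics/top0.png

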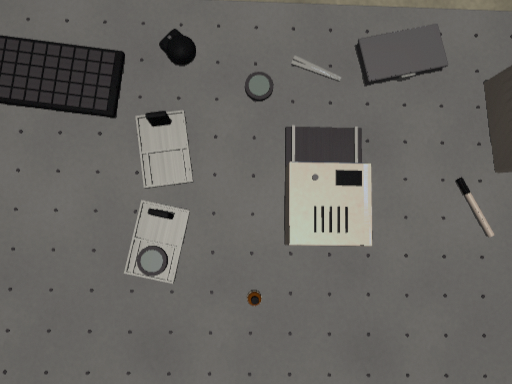

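View pics/scene0.png

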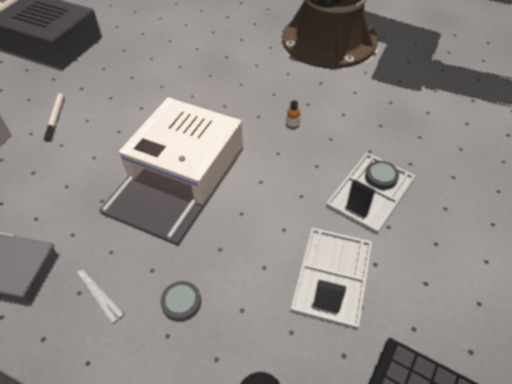

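Top view: the loaded tray is at about (157,242), with its handle at (161,213) and chamber at (152,261). The empty tray is at (164,150). The warmer roof spans (289–372,163–246), and its apron faces image-up at (325,145). The scene view agrees. Next I'll measure these precisely.

```bash
python3 - <<'E'
from h import *
Z=np.load("top0.npz");P=Z["P"];pic=Z["pic"].astype(int)
def rect(m,name):
    q=P[m]; r=cv2.minAreaRect((q[:,:2]*1000).astype(np.float32)); print(name,len(q),np.round(r[0],1),np.round(r[1],1),round(r[2],2),"med",np.median(q,0).round(4),"z",np.percentile(q[:,2],[5,50,95]).round(4)); print(cv2.boxPoints(r).round(1).tolist())
def big(m):
    m=cv2.morphologyEx(m.astype(np.uint8),cv2.MORPH_OPEN,np.ones((2,2),np.uint8))
    n,l,s,_=cv2.connectedComponentsWithStats(m); return l==1+np.argmax(s[1:,4])
def win(c0,c1,r0,r1):
    m=np.zeros(P.shape[:2],bool); m[r0:r1,c0:c1]=1; return m
x,y,z=P[...,0],P[...,1],P[...,2]; g=pic.sum(-1)
w=win(115,198,196,290)
rect(big(w&(z>.065)&(z<.09)),"handle")
rect(big(cv2.morphologyEx((w&(g>300)).astype(np.uint8),cv2.MORPH_CLOSE,np.ones((7,7),np.uint8))>0),"tray(color)")
rect(w&(z>.017)&(z<.03)&(np.hypot(x-.391,y-.235)<.045),"chamber")
w=win(280,380,110,255)
rect(big(w&(z>.07)&(z<.09)),"roof")
rect(big(w&(z>.006)&(z<.03)),"apron+guides")
w=win(125,205,100,195); rect(big(w&(z>.065)&(z<.09)),"spare handle")
Z=np.load("scene0.npz");P=Z["P"];x,y,z=P[...,0],P[...,1],P[...,2]
m=(z>.03)&(z<.09)
rect(m&(np.hypot(x-.49,y-.23)<.06),"handle scene")
rect(big(m&(z>.07)&(np.hypot(x-.54,y+.09)<.13)),"roof scene")
rect((z>.017)&(z<.03)&(np.hypot(x-.391,y-.235)<.045),"chamber scene")
q=P[(z>.018)&(z<.026)&(x>.6)&(x<.75)&(abs(y+.09)<.1)];
for s in(-1,1):
    k=q[(q[:,1]+.09)*s>0]; print("guide",len(k),k.mean(0) if len(k) else 0, np.polyfit(k[:,0],k[:,1],1) if len(k)>5 else 0, k[:,0].max() if len(k) else 0)
E
```

```text
handle 135 [467.8 161.3] [178.5  12.9] 76.13 med [0.4818 0.2186 0.0744] z [0.0065 0.0744 0.0777]
[[440.1000061035156, 76.19999694824219], [452.6000061035156, 73.0999984741211], [495.3999938964844, 246.39999389648438], [482.8999938964844, 249.5]]
tray(color) 7791 [426.9 196.7] [189.4 241.6] 1.23 med [0.4259 0.229  0.0031] z [-0.0017  0.0031  0.0227]
[[329.6000061035156, 315.3999938964844], [334.79998779296875, 73.9000015258789], [524.0999755859375, 78.0], [518.9000244140625, 319.5]]
chamber 720 [391.3 238.1] [59.1 57.6] 3.01 med [0.3914 0.2379 0.0217] z [0.0188 0.0217 0.0244]
[[360.20001220703125, 265.29998779296875], [363.20001220703125, 207.8000030517578], [422.29998779296875, 210.89999389648438], [419.29998779296875, 268.5]]
roof 6929 [510.9 -67.6] [171.6 287.6] 0.0 med [ 0.5045 -0.1062  0.0789] z [0.076  0.0789 0.0816]
[[425.1000061035156, 76.19999694824219], [425.1000061035156, -211.39999389648438], [596.7000122070312, -211.39999389648438], [596.5999755859375, 76.19999694824219]]
apron+guides 2690 [590.1 -35.8] [140.7 347. ] 31.18 med [ 0.6328 -0.105   0.0131] z [0.0101 0.0131 0.
[... 694 characters left out ...]
.5   8.9] [705.  213.4] 28.19 med [ 0.5213 -0.0953  0.0774] z [0.0732 0.0774 0.0792]
[[357.3999938964844, -63.599998474121094], [458.20001220703125, -251.6999969482422], [1079.5999755859375, 81.4000015258789], [978.7999877929688, 269.3999938964844]]
chamber scene 671 [393.  239.5] [58.6 59.1] 6.32 med [0.3949 0.2403 0.0209] z [0.0186 0.0209 0.0226]
[[360.6000061035156, 265.70001220703125], [367.1000061035156, 206.89999389648438], [425.3999938964844, 213.39999389648438], [418.8999938964844, 272.1000061035156]]
guide 163 [ 0.63895948 -0.1681075   0.02090919] [ 0.0079284  -0.17317343] 0.6752516660956842
guide 165 [ 0.63771894 -0.03833143  0.02118926] [ 0.00021833 -0.03847067] 0.6744474841185535
```

```bash
python3 -m handwheel '[{"offset":[2.2,-3.07,0],"rotation":[0,0,-0.107],"jaw":50},{"offset":[2.2,-3.07,0],"rotation":[0,0,-0.107],"jaw":50},{"offset":[2.2,-3.07,0],"rotation":[0,0,-0.107],"jaw":50},{"offset":[2.2,-3.07,0],"rotation":[0,0,-0.107],"jaw":50},{"offset":[2.2,-3.07,0],"rotation":[0,0,-0.107],"jaw":50},{"offset":[2.2,-3.07,0],"rotation":[0,0,-0.107],"jaw":50},{"offset":[2.2,-3.07,0],"rotation":[0,0,-0.107],"jaw":50},{"offset":[2.2,-3.07,0],"rotation":[0,0,-0.107],"jaw":50},{"offset":[2.2,-3.07,0],"rotation":[0,0,-0.107],"jaw":50},{"offset":[2.2,-3.07,0],"rotation":[0,0,-0.107],"jaw":50},{"offset":[2.2,-3.07,0],"rotation":[0,0,-0.107],"jaw":50},{"offset":[2.2,-3.07,0],"rotation":[0,0,-0.107],"jaw":50},{"offset":[2.2,-3.07,0],"rotation":[0,0,-0.107],"jaw":50},{"offset":[2.2,-3.07,0],"rotation":[0,0,-0.107],"jaw":50},{"offset":[0,0,0],"rotation":[0,0,0],"jaw":50}]'
cat >> h.py <<'E'
def st():
    o=telemetry.get_obs(); q=o["eef_rot"]; M=R.from_quat(np.r_[q[1:],q[0]]).as_matrix()
    print("t",round(o["clock"],2),"p",o["position"].round(4),"yang",np.degrees(np.arctan2(M[1,1],M[0,1])).round(2),"zax",M[:,2].round(3),"F",o["contact_force"].round(1),"M",o["moment"].round(2),"w",round(o["grip_width"],4),"gf",round(o["gripper_force"],1),"q",o["qpos"].round(2)); return o
E
python3 -c "from h import *;st()"
```

```text
clock: 2.38
position: [0.4856, 0.2199, 0.2346]
eef_rot: [-0.0, -0.635, 0.773, -0.0]
contact_force: [-0.1, -0.1, 0.4]
grip_width: 0.0436
gripper_force: 0.0
t 2.38 p [0.4856 0.2199 0.2346] yang 168.77 zax [ 0. -0. -1.] F [-0.1 -0.1  0.4] M [ 0.16 -0.05  0.08] w 0.0436 gf 0.0 q [ 0.79  0.12 -0.3   0.   -1.15 -0.99]
```

```bash
python3 -m handwheel '[{"offset":[0,0.15,-4],"rotation":[0,0,0],"jaw":50},{"offset":[0,0,-4],"rotation":[0,0,0],"jaw":50},{"offset":[0,0,-4],"rotation":[0,0,0],"jaw":50},{"offset":[0,0,-3],"rotation":[0,0,0],"jaw":50},{"offset":[0,0,-2],"rotation":[0,0,0],"jaw":50},{"offset":[0,0,-1.9],"rotation":[0,0,0],"jaw":50},{"offset":[0,0,0],"rotation":[0,0,0],"jaw":50}]'
python3 - <<'E'
from h import *
st(); pic,d,i=cam("scene"); save("s1.png",cv2.resize(pic[110:270,260:460],None,fx=3,fy=3))
E
```

```text
clock: 3.25
position: [0.4837, 0.223, 0.0445]
eef_rot: [-0.001, -0.636, 0.771, -0.0]
contact_force: [-0.2, 0.5, 0.4]
grip_width: 0.0438
gripper_force: 0.0
t 3.25 p [0.4837 0.223  0.0445] yang 169.06 zax [-0.002 -0.002 -1.   ] F [-0.2  0.5  0.4] M [ 0.15 -0.05  0.04] w 0.0438 gf 0.0 q [ 0.8   0.33 -0.53 -0.   -0.71 -0.99]
```

View pics/s1.png

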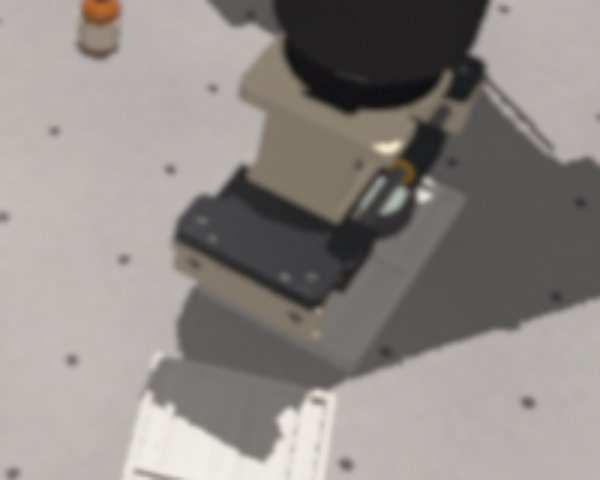

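The crop shows the gripper straddling the loaded tray's handle, with the chamber visible at about (390,195) and the empty tray clear of it. I'll close the jaws and lift a little.

```bash
python3 -m handwheel '[{"offset":[0,0,0],"rotation":[0,0,0],"jaw":5},{"offset":[0,0,0],"rotation":[0,0,0],"jaw":5},{"offset":[0,0,0],"rotation":[0,0,0],"jaw":5},{"offset":[0,0,0],"rotation":[0,0,0],"jaw":5},{"offset":[0,0,0],"rotation":[0,0,0],"jaw":5},{"offset":[0,0,0],"rotation":[0,0,0],"jaw":5}]' 45
python3 -c "from h import *;st()"
```

```text
clock: 4.05
position: [0.4848, 0.2232, 0.0459]
eef_rot: [0.0, -0.636, 0.772, -0.0]
contact_force: [-2.1, -0.7, 5.4]
grip_width: 0.0115
gripper_force: 45.0
t 4.05 p [0.4848 0.2232 0.0459] yang 169.01 zax [ 0.  0. -1.] F [-2.1 -0.7  5.4] M [0.07 0.68 0.03] w 0.0115 gf 45.0 q [ 0.8   0.33 -0.53  0.   -0.71 -0.99]
```

```bash
python3 -m handwheel '[{"offset":[0,0,0.3],"rotation":[0,0,0],"jaw":5},{"offset":[0,0,0.7],"rotation":[0,0,0],"jaw":5},{"offset":[0,0,1],"rotation":[0,0,0],"jaw":5},{"offset":[0,0,1],"rotation":[0,0,0],"jaw":5},{"offset":[0,0,1],"rotation":[0,0,0],"jaw":5},{"offset":[0,0,0.6],"rotation":[0,0,0],"jaw":5},{"offset":[0,0,0.4],"rotation":[0,0,0],"jaw":5},{"offset":[0,0,0],"rotation":[0,0,0],"jaw":5}]'
python3 - <<'E'
from h import *
st()
for n in("scene","top"):
    pic,d,i=cam(n);P=cloud(d,i); save("l_%s.png"%n,cv2.resize(pic[110:270,260:460] if n=="scene" else pic[180:310,90:250],None,fx=3.5,fy=3.5))
    m=(d>0)&(P[...,2]>.035)&(P[...,2]<.08)&(P[...,0]<.5)&(P[...,0]>.3)&(abs(P[...,1]-.23)<.08); q=P[m]
    a=np.radians(169);s=(q[:,:2]-[.485,.223])@[np.cos(a),np.sin(a)]; t=(q[:,:2]-[.485,.223])@[-np.sin(a),np.cos(a)]
    for lo in range(30,140,10):
        k=(s*1000>lo)&(s*1000<=lo+10)
        if k.sum()>5: print(n,lo,k.sum(),np.percentile(q[k,2],[10,50,90]).round(4))
E
```

```text
clock: 5.05
position: [0.4847, 0.2232, 0.0958]
eef_rot: [0.0, -0.636, 0.772, 0.0]
contact_force: [-0.3, -0.2, -2.1]
grip_width: 0.0122
gripper_force: 45.0
t 5.05 p [0.4847 0.2232 0.0958] yang 169.0 zax [ 0.  0. -1.] F [-0.3 -0.2 -2.1] M [ 0.08 -0.16  0.  ] w 0.0122 gf 45.0 q [ 0.8   0.26 -0.48 -0.   -0.83 -0.99]
scene 30 107 [0.0534 0.0548 0.0608]
scene 40 102 [0.0533 0.0545 0.0608]
scene 50 135 [0.0536 0.0566 0.062 ]
scene 60 43 [0.0539 0.0599 0.0619]
scene 70 95 [0.0536 0.0561 0.064 ]
scene 80 105 [0.0537 0.0611 0.0707]
scene 90 83 [0.0541 0.0611 0.071 ]
scene 100 67 [0.0536 0.0562 0.0694]
scene 110 58 [0.0535 0.0552 0.0619]
scene 120 103 [0.0537 0.0584 0.0624]
top 30 80 [0.0529 0.055  0.062 ]
top 40 112 [0.0531 0.0556 0.06  ]
top 50 197 [0.0532 0.0567 0.0631]
top 60 218 [0.0535 0.0562 0.063 ]
top 70 178 [0.0537 0.0581 0.0713]
top 80 86 [0.0534 0.0602 0.0715]
top 90 81 [0.0539 0.0598 0.0711]
top 100 92 [0.055  0.0611 0.0717]
top 110 260 [0.0544 0.0633 0.0721]
top 120 288 [0.0538 0.0597 0.0669]
top 130 29 [0.059  0.0619 0.0639]
```

View pics/l_scene.png

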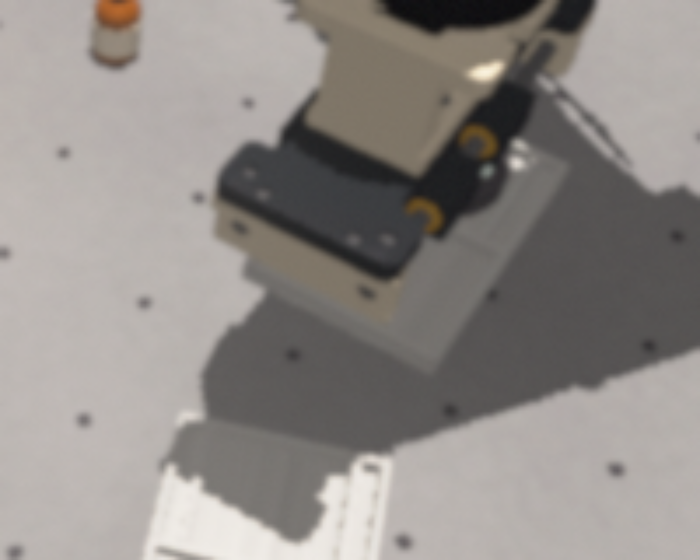

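The tray hangs level and the chamber is seated, with its top about 7 cm up. Next I'll raise it to clear the empty tray's handle and the warmer, then carry it to a point in front of the bay.

```bash
python3 -m handwheel '[{"offset":[0,0,0.5],"rotation":[0,0,0],"jaw":5},{"offset":[0,0,1],"rotation":[0,0,0],"jaw":5},{"offset":[0,0,1.5],"rotation":[0,0,0],"jaw":5},{"offset":[0,0,1.5],"rotation":[0,0,0],"jaw":5},{"offset":[0,0,0.6],"rotation":[0,0,0],"jaw":5},{"offset":[0,0,0],"rotation":[0,0,0],"jaw":5}]'
python3 -m handwheel '[{"offset":[0.42,-0.525,0],"rotation":[0,0,0],"jaw":5},{"offset":[0.84,-1.05,0],"rotation":[0,0,0],"jaw":5},{"offset":[1.68,-2.1,0],"rotation":[0,0,0.0137],"jaw":5},{"offset":[1.68,-2.1,0],"rotation":[0,0,0.0137],"jaw":5},{"offset":[1.68,-2.1,0],"rotation":[0,0,0.0137],"jaw":5},{"offset":[1.68,-2.1,0],"rotation":[0,0,0.0137],"jaw":5},{"offset":[1.68,-2.1,0],"rotation":[0,0,0.0137],"jaw":5},{"offset":[1.68,-2.1,0],"rotation":[0,0,0.0137],"jaw":5},{"offset":[1.68,-2.1,0],"rotation":[0,0,0.0137],"jaw":5},{"offset":[1.68,-2.1,0],"rotation":[0,0,0.0137],"jaw":5},{"offset":[1.68,-2.1,0],"rotation":[0,0,0.0137],"jaw":5},{"offset":[1.68,-2.1,0],"rotation":[0,0,0.0137],"jaw":5},{"offset":[1.68,-2.1,0],"rotation":[0,0,0.0137],"jaw":5},{"offset":[1.68,-2.1,0],"rotation":[0,0,0.0137],"jaw":5},{"offset":[1.68,-2.1,0],"rotation":[0,0,0.0137],"jaw":5},{"offset":[1.68,-2.1,0],"rotation":[0,0,0.0137],"jaw":5},{"offset":[0.84,-1.05,0],"rotation":[0,0,0],"jaw":5},{"offset":[0.42,-0.525,0],"rotation":[0,0,0],"jaw":5},{"offset":[0,0,0],"rotation":[0,0,0],"jaw":5},{"offset":[0,0,0],"rotation":[0,0,0],"jaw":5}]'
python3 - <<'E'
from h import *
st()
pic,d,i=cam("scene"); save("s3.png",pic)
for n in("scene","top"):
    pic,d,i=cam(n);P=cloud(d,i);x,y,z=P[...,0],P[...,1],P[...,2];ok=d>0
    r=ok&(z>.072)&(z<.083)&(x>.4)&(x<.63)&(abs(y+.1)<.1)
    q=P[r]; print(n,"roof",np.percentile(q[:,0],[.5,1,99,99.5]).round(4),np.percentile(q[:,1],[.5,1,99,99.5]).round(4))
    f=ok&(z>.02)&(z<.07)&(x>.5)&(x<.62)&(abs(y+.1)<.12); q=P[f]
    if f.sum(): print("front",f.sum(),np.percentile(q[:,0],[10,50,90]).round(4))
    for b in spotter.boxes_of(n,"bay_mouth")[:1]: print(b)
E
```

```text
clock: 5.9
position: [0.4848, 0.2234, 0.1472]
eef_rot: [0.001, -0.636, 0.772, 0.0]
contact_force: [-0.1, -0.3, -2.7]
grip_width: 0.012
gripper_force: 45.0
clock: 8.4
position: [0.7448, -0.1017, 0.1467]
eef_rot: [-0.0, 0.707, -0.707, -0.0]
contact_force: [-0.0, 0.3, -2.2]
grip_width: 0.0118
gripper_force: 45.0
t 8.4 p [ 0.7448 -0.1017  0.1467] yang -179.99 zax [-0.  0. -1.] F [-0.   0.3 -2.2] M [ 0.1  -0.17 -0.01] w 0.0118 gf 45.0 q [ 0.12  0.54  0.09 -0.   -1.13 -0.12]
scene roof [0.4311 0.4326 0.5888 0.5892] [-0.1825 -0.181  -0.0249 -0.0245]
front 816 [0.5155 0.5695 0.5903]
{'location': [182.6, 152.5], 'p': 0.63}
top roof [0.4287 0.4304 0.5863 0.5874] [-0.1857 -0.1853 -0.1217 -0.1209]
front 41 [0.5896 0.6072 0.6159]
{'location': [357.6, 193.4], 'p': 0.59}
```

View pics/s3.png

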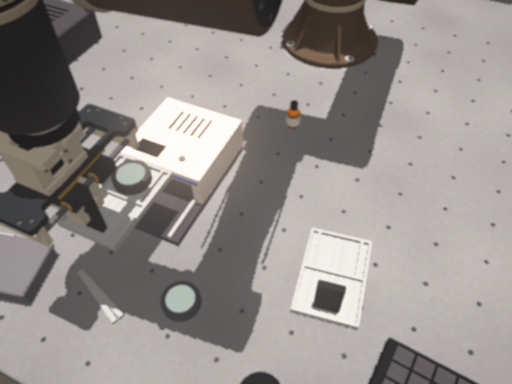

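The scene view shows the chamber seated at (131,177), with the tray aligned in front of the bay. The dark box at (20,290) may be close, so I'll check clearance before descending.

```bash
python3 - <<'E'
from h import *
for n,w in(("top",(345,460,15,95)),):
    Z=np.load(n+"0.npz");P=Z["P"];d=Z["d"];x,y,z=P[...,0],P[...,1],P[...,2]
    m=np.zeros(d.shape,bool);m[w[2]:w[3],w[0]:w[1]]=1
    m&=(d>0)&(z>.015)
    q=P[m];print(n,np.percentile(q[:,2],[5,50,99]).round(3));r=cv2.minAreaRect((q[:,:2]*1000).astype(np.float32));print(cv2.boxPoints(r).round(0).tolist())
Z=np.load("top0.npz");P=Z["P"]
for c,r in((300,62),(340,78),(259,86)):print(P[r,c].round(3))
E
```

```text
top [0.03  0.035 0.039]
[[760.0, -195.0], [802.0, -365.0], [898.0, -341.0], [856.0, -171.0]]
[ 0.814 -0.056  0.006]
[ 0.78  -0.141  0.011]
[0.755 0.031 0.019]
```

```bash
python3 -m handwheel '[{"offset":[0,-0.1,-0.5],"rotation":[0,0,0],"jaw":5},{"offset":[0,-0.1,-1.1],"rotation":[0,0,0],"jaw":5},{"offset":[0,0,-1.5],"rotation":[0,0,0],"jaw":5},{"offset":[0,0,-1.5],"rotation":[0,0,0],"jaw":5},{"offset":[0,0,-1.5],"rotation":[0,0,0],"jaw":5},{"offset":[0,0,-1.2],"rotation":[0,0,0],"jaw":5},{"offset":[0,0,-0.8],"rotation":[0,0,0],"jaw":5},{"offset":[0,0,-0.4],"rotation":[0,0,0],"jaw":5},{"offset":[0,0,0],"rotation":[0,0,0],"jaw":5},{"offset":[0,0,0],"rotation":[0,0,0],"jaw":5}]'
python3 - <<'E'
from h import *
st()
pic,d,i=cam("scene"); save("s4.png",cv2.resize(pic[80:260,40:260],None,fx=3,fy=3))
E
```

```text
clock: 9.9
position: [0.7454, -0.1044, 0.0622]
eef_rot: [0.0, -0.707, 0.707, -0.0]
contact_force: [0.1, -0.1, -2.6]
grip_width: 0.0123
gripper_force: 45.0
t 9.9 p [ 0.7454 -0.1044  0.0622] yang 179.99 zax [ 0.001 -0.    -1.   ] F [ 0.1 -0.1 -2.6] M [ 0.1  -0.16  0.05] w 0.0123 gf 45.0 q [ 0.12  0.61  0.01  0.   -0.97 -0.12]
```

View pics/s4.png

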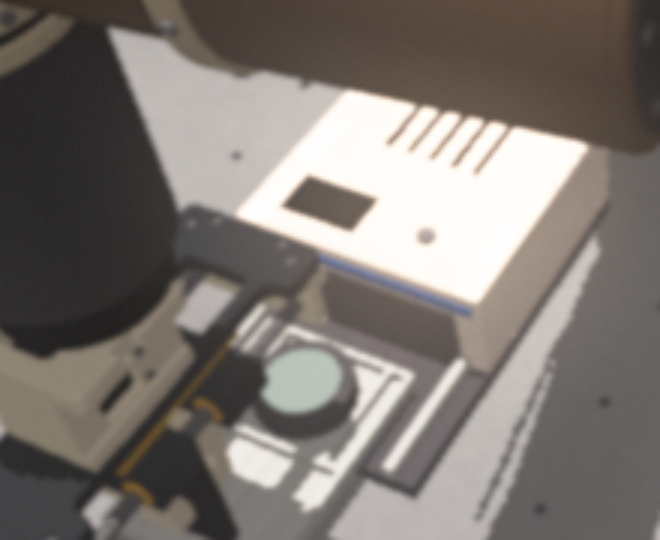

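The tray sits between the guides (white rail at crop (425,415)), and the chamber is seated at (305,385). Inserting.

```bash
python3 -m handwheel '[{"offset":[-0.3,0,-0.1],"rotation":[0,0,0],"jaw":5},{"offset":[-0.6,0,-0.1],"rotation":[0,0,0],"jaw":5},{"offset":[-0.9,0,-0.05],"rotation":[0,0,0],"jaw":5},{"offset":[-1,0,0],"rotation":[0,0,0],"jaw":5},{"offset":[-1,0,0],"rotation":[0,0,0],"jaw":5},{"offset":[-1,0,0],"rotation":[0,0,0],"jaw":5},{"offset":[-1,0,0],"rotation":[0,0,0],"jaw":5},{"offset":[-1,0,0],"rotation":[0,0,0],"jaw":5},{"offset":[-0.9,0,0],"rotation":[0,0,0],"jaw":5},{"offset":[-0.4,0,0],"rotation":[0,0,0],"jaw":5},{"offset":[-0.2,0,0],"rotation":[0,0,0],"jaw":5},{"offset":[0,0,0],"rotation":[0,0,0],"jaw":5},{"offset":[0,0,0],"rotation":[0,0,0],"jaw":5}]'
python3 -c "from h import *;st()"
```

```text
clock: 11.58
position: [0.6623, -0.1043, 0.059]
eef_rot: [0.0, -0.707, 0.707, -0.0]
contact_force: [0.4, -1.2, -2.3]
grip_width: 0.0114
gripper_force: 45.0
t 11.57 p [ 0.6623 -0.1043  0.059 ] yang 179.99 zax [ 0. -0. -1.] F [ 0.4 -1.2 -2.3] M [ 0.05 -0.15 -0.02] w 0.0114 gf 45.0 q [ 0.13  0.5  -0.2   0.   -0.87 -0.13]
```

```bash
python3 -m handwheel '[{"offset":[-0.1,0,-0.1],"rotation":[0,0,0],"jaw":5},{"offset":[-0.2,0,0],"rotation":[0,0,0],"jaw":5},{"offset":[-0.2,0,0],"rotation":[0,0,0],"jaw":5},{"offset":[-0.2,0,0],"rotation":[0,0,0],"jaw":5},{"offset":[-0.2,0,0],"rotation":[0,0,0],"jaw":5},{"offset":[0,0,0],"rotation":[0,0,0],"jaw":5}]'
python3 -c "from h import *;st()"
```

```text
clock: 12.32
position: [0.6528, -0.1044, 0.058]
eef_rot: [-0.0, -0.707, 0.707, 0.0]
contact_force: [0.1, 0.2, -2.8]
grip_width: 0.0116
gripper_force: 45.0
t 12.32 p [ 0.6528 -0.1044  0.058 ] yang 179.98 zax [-0.  0. -1.] F [ 0.1  0.2 -2.8] M [ 0.08 -0.2   0.03] w 0.0116 gf 45.0 q [ 0.14  0.49 -0.22 -0.   -0.86 -0.14]
```

```bash
python3 -m handwheel '[{"offset":[-0.1,0,-0.05],"rotation":[0,0,0],"jaw":5},{"offset":[-0.1,0,0],"rotation":[0,0,0],"jaw":5},{"offset":[-0.1,0,0],"rotation":[0,0,0],"jaw":5},{"offset":[0,0,0],"rotation":[0,0,0],"jaw":5}]'
python3 -c "from h import *;st()"
```

```text
clock: 12.82
position: [0.6504, -0.1043, 0.058]
eef_rot: [0.0, -0.707, 0.707, -0.0]
contact_force: [0.7, -0.1, 2.6]
grip_width: 0.0118
gripper_force: 45.0
t 12.82 p [ 0.6504 -0.1043  0.058 ] yang 180.0 zax [ 0.001 -0.    -1.   ] F [ 0.7 -0.1  2.6] M [ 0.21 -0.3  -0.04] w 0.0118 gf 45.0 q [ 0.14  0.48 -0.23  0.   -0.86 -0.14]
```

```bash
python3 -m handwheel '[{"offset":[-0.1,0,0],"rotation":[0,0,0],"jaw":5},{"offset":[-0.1,0,0],"rotation":[0,0,0],"jaw":5},{"offset":[0,0,0],"rotation":[0,0,0],"jaw":5}]'
python3 -c "from h import *;st()"
```

```text
clock: 13.2
position: [0.6491, -0.1042, 0.0581]
eef_rot: [-0.001, 0.707, -0.707, 0.001]
contact_force: [5.1, 0.8, 2.4]
grip_width: 0.0116
gripper_force: 45.0
t 13.2 p [ 0.6491 -0.1042  0.0581] yang -179.99 zax [ 0.002  0.    -1.   ] F [5.1 0.8 2.4] M [ 0.32 -1.7   0.07] w 0.0116 gf 45.0 q [ 0.14  0.48 -0.24  0.   -0.85 -0.14]
```

```bash
python3 -m handwheel '[{"offset":[-0.1,0,0],"rotation":[0,0,0],"jaw":5},{"offset":[0,0,0],"rotation":[0,0,0],"jaw":5}]'
python3 -c "from h import *;st()"
python3 -m handwheel '[{"offset":[0.1,0,0.03],"rotation":[0,0,0],"jaw":5},{"offset":[0,0,0],"rotation":[0,0,0],"jaw":5}]' 5
python3 -c "from h import *;st()"
```

```text
clock: 13.45
position: [0.649, -0.104, 0.0584]
eef_rot: [-0.001, 0.707, -0.707, 0.001]
contact_force: [6.5, 1.3, 2.0]
grip_width: 0.0119
gripper_force: 45.0
t 13.45 p [ 0.649  -0.104   0.0584] yang -179.97 zax [ 0.004  0.    -1.   ] F [6.5 1.3 2. ] M [ 0.47 -2.38  0.17] w 0.0119 gf 45.0 q [ 0.14  0.48 -0.24  0.   -0.85 -0.14]
clock: 13.7
position: [0.6491, -0.1041, 0.0581]
eef_rot: [-0.001, 0.707, -0.707, 0.001]
contact_force: [5.9, 2.4, 0.4]
grip_width: 0.0124
gripper_force: 5.0
t 13.7 p [ 0.6491 -0.1041  0.0581] yang -179.99 zax [ 0.002  0.    -1.   ] F [5.9 2.4 0.4] M [ 0.59 -1.94  0.07] w 0.0124 gf 5.0 q [ 0.14  0.48 -0.23  0.   -0.85 -0.14]
```

Home: x stays at 0.649 while the force rises. Now release, retreat straight up and check.

```bash
python3 -m handwheel '[{"offset":[0,0,0],"rotation":[0,0,0],"jaw":35},{"offset":[0,0,0],"rotation":[0,0,0],"jaw":35},{"offset":[0,0,0],"rotation":[0,0,0],"jaw":35},{"offset":[0,0,0],"rotation":[0,0,0],"jaw":35}]'
python3 -c "from h import *;st()"
python3 -m handwheel '[{"offset":[0,0,0.5],"rotation":[0,0,0],"jaw":35},{"offset":[0,0,1],"rotation":[0,0,0],"jaw":35},{"offset":[0,0,2],"rotation":[0,0,0],"jaw":35},{"offset":[0,0,3],"rotation":[0,0,0],"jaw":35},{"offset":[0,0,4],"rotation":[0,0,0],"jaw":35},{"offset":[0,0,4],"rotation":[0,0,0],"jaw":35},{"offset":[-2,-4,3],"rotation":[0,0,0],"jaw":35},{"offset":[-2,-5,0],"rotation":[0,0,0],"jaw":35},{"offset":[-2,-5,0],"rotation":[0,0,0],"jaw":35},{"offset":[-2,-5,0],"rotation":[0,0,0],"jaw":35},{"offset":[-2,-5,0],"rotation":[0,0,0],"jaw":35},{"offset":[-2,-5,0],"rotation":[0,0,0],"jaw":35},{"offset":[0,0,0],"rotation":[0,0,0],"jaw":35}]'
python3 - <<'E'
from h import *
st()
pic,d,i=cam("scene"); save("s5.png",cv2.resize(pic[80:260,40:260],None,fx=3,fy=3)); P=cloud(d,i)
x,y,z=P[...,0],P[...,1],P[...,2]
q=P[(d>0)&(z>.04)&(z<.092)&(x>.615)&(x<.72)&(abs(y+.1)<.05)]
r=cv2.minAreaRect((q[:,:2]*1000).astype(np.float32));print(len(q),r,q[:,2].max(),np.median(q,0))
E
```

```text
clock: 14.2
position: [0.6477, -0.1045, 0.0577]
eef_rot: [-0.0, -0.707, 0.707, 0.0]
contact_force: [-0.2, -0.7, 0.7]
grip_width: 0.0304
gripper_force: 0.0
t 14.2 p [ 0.6477 -0.1045  0.0577] yang 179.98 zax [-0.001 -0.    -1.   ] F [-0.2 -0.7  0.7] M [ 0.05 -0.05 -0.05] w 0.0304 gf 0.0 q [ 0.14  0.48 -0.24 -0.   -0.85 -0.14]
clock: 15.82
position: [0.5262, -0.3975, 0.2335]
eef_rot: [-0.0, -0.706, 0.709, -0.0]
contact_force: [-0.1, 0.9, 0.9]
grip_width: 0.0309
gripper_force: 0.0
t 15.82 p [ 0.5262 -0.3975  0.2335] yang 179.74 zax [ 0. -0. -1.] F [-0.1  0.9  0.9] M [ 0.22 -0.06  0.01] w 0.0309 gf 0.0 q [-0.35  0.33 -0.03  0.   -1.21  0.35]
507 ((650.266357421875, -104.25636291503906), (40.963321685791016, 12.772978782653809), 89.32501220703125) 0.08848087689466555 [ 0.65462851 -0.09996039  0.07100327]
```

View pics/s5.png

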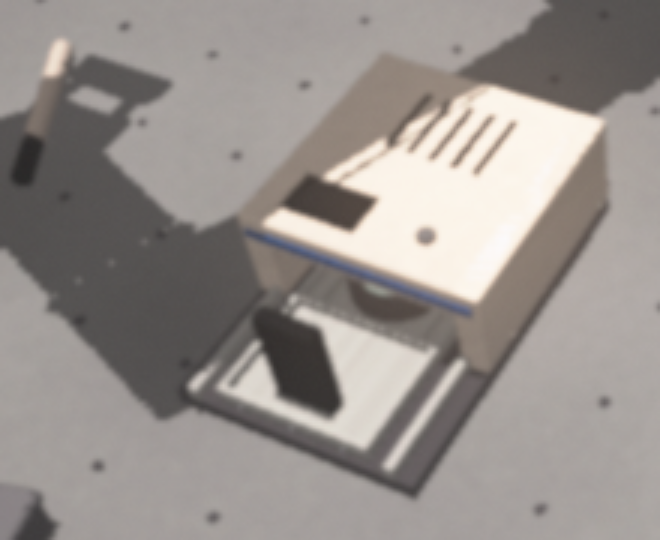

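The tray lies flat and straight in the bay. Its handle is at crop (300,360), or x=0.650 and 60 mm outside the mouth, and the chamber shows in its pocket at (385,295). The gripper is clear.

```bash
python3 -c "from h import *;print(job.finish_job())"
```

```text
the job is handed in; nothing more can be done
None
```

The loaded tray is fully home against the back of the warmer bay with its chamber seated, the gripper has let go and is clear, the empty tray was not touched, and the job was handed in at about 16 s.

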